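# Show the jar's base to the label reader

## Robot

A 7-joint arm with a two-finger parallel gripper is mounted at the origin on a cart in front of the work surface, level with it; the furniture and walls round the work are solid. World frame = base frame: x ahead of the robot, y to its left, z up, the work surface at z = 0. Lengths are in m, angles in rad, forces in N, time in s.
With the tool pointing down it reaches from about 0.4 to 0.85 m from the base axis. Payload 10.4 kg.
Tool frame: the origin (TCP) lies midway between the tips of the shut fingers; the grasp point (between the pads) lies 19 mm behind it; z points along the fingers, y is the line along which they close (so a half turn about z gives the same grasp; the last joint's range is limited). The gripper opens to 87 mm and grips with 3 to 60 N. Pads are 19 mm wide; open, the fingers measure 117 mm over their backs; the gripper's body (75 mm by 190 mm) begins 51 mm behind the grasp point.
Start: joints at [-1.313, 0.332, -0.065, 1.46, 0.022, 1.35, -0.088], TCP at [0.173, 0.601, 0.193] pointing down, gripper open.
Joint ranges: [-2.6, 2.6], [-0.5, 2.12], [-1.47, 1.34], [0.16, 2.42], [-1.27, 4.41], [0.06, 2.06], [-2.6, 2.6]. Speed limits (rad/s): [2.22, 2.22, 2.79, 2.79, 3.14, 3.14, 3.14].

## Interface

Orientations are given as [roll, pitch, yaw] about the fixed x, y, z axes, in that order (R = Rz(yaw) Ry(pitch) Rx(roll)).
In Python, from rig import env, capture, workorder, models gives the robot as it stands.
- The arm moves only by the tool play_rows, never from a script. Its argument "commands" is a list of rows, each a list of 2 entries, a list of its own where there are three numbers: the shift along the tool's x, y, z in m, then the turn, a rotation vector about the tool's x, y, z in degrees. A call has 1 to 10 rows; each row is the pose to reach, as a shift and turn from the pose commanded when the call began, along the tool's axes at that moment; what a row does not reach only later rows make up. A row lasts 1/8 s, in which the tool goes at most 62.5 mm and 10.7 degrees, less where a joint would pass 70% of its speed; a pose out of reach is approached as far as the arm can. A call with a gripper value outside its range is refused whole. "hand" is the opening, from 0 (shut) to 1 (fully open), set as the call begins (left out, the last holds). The fingers move at their own pace and stop on an object; "squeeze" is the grip in N (left out, the last holds). Time passes only in rows, so rows that repeat a pose let the fingers close. It gives the time, the measured TCP pose, the force, the opening and the grip force at its end, in the units of the state.
- env.sense(): the state, without advancing time (a new reading comes with each control period).
- capture(name): name is "side" or "top" or "wrist"; returns a dict with "image" (384x512x3 uint8, red, green, blue), "depth" (384x512 float32, m along the optical axis (not along the pixel's ray), 0 where there is no reading), "fx", "fy", "cx", "cy" (pixels), "extrinsics" (4x4, takes a point from camera to world coordinates); the wrist camera has in their place "hand_eye" (4x4, takes a point from camera to tool coordinates, whose origin is the TCP and whose axes are the flange's). Camera axes: x right, y up, looking along -z (the intrinsics and any distortion apply to the point x, -y, -z); pixel columns grow to the right and rows downward; lengths in m; the calibration is good to about 2 mm. The wrist camera is an equidistant fisheye: a pixel r from the principal point sees the ray r / f radians off the axis. A picture is of the moment at which its call begins: read the wrist's pose just before it.
- workorder.sign_off(): hands the job in; it is judged then, once.
Trained networks look in a picture, given as the dict that the camera call returned (one of the last four; its "shot" number tells which), for a name from the list of things; names that differ only in an ending like _2 or _b are one class to them, and where a whole thing is asked for, a point or a joint stands for the part that bears it (a point fixed in the world has none). Each returns a list of dicts, best first, with "score" (0 to 1); they miss things now and then, are a little off and sometimes report something else, mostly with a low value. They report only what shows in the picture. A call takes as long as a camera call. They do not tell look-alikes from the thing itself.
- models.silhouettes(label, picture): "mask" (384x512 bool, what is visible of it) and "pixel" ([column, row] in pixels, amid what is visible of it).
The state is a dict: "time_s": time; "joint_pos": joint angles; "joint_velocities": joint speeds; "joint_efforts": joint torques, N m; "tcp_pos": TCP position; "orientation": TCP orientation; "ft_force": force on the tool from outside, world axes, zero at the start; "torque": the same for the moment, N m; "gripper_width": finger opening in m; "gripper_force": force on a finger pad.
Only numpy, scipy, OpenCV 4.12 (cv2) and the standard library are available. Lean on these libraries where they do the work, as an engineer would, in place of code of your own. Each camera call takes 0.05 s, during which the arm holds its last target. There are 200 camera calls.

## Task

Throw the label reader's red lever into its middle notch, the one with the green mark, so that the shutter clears the window. Then take the red-capped spice jar out of the rack and hold it up to the reader with the jar's underside squarely facing the round window, centred on it and about 7 cm away from it. Finish while still holding the jar still there in the gripper, touching nothing else; leave the lever in its notch and the other jars, the garlic and the red onion where they are.

Things in the scene. Friction and masses are not known exactly. Their poses are not given: they have to be found in the camera images.
- jar_red: spice jar with a red cap, 44 mm in diameter, 105 mm tall, about 0.11 kg (it varies), standing upright in one of the rack's three pockets (which one varies). Origin at the centre of its underside, z along the jar to the cap.
- jar_yellow: spice jar with a golden yellow cap, 42 mm in diameter, 106 mm tall, in another pocket of the rack; not to be disturbed. Origin at the centre of its underside, z up.
- jar_black: spice jar with a black cap, 40 mm in diameter, 105 mm tall, in another pocket of the rack; not to be disturbed. Origin at the centre of its underside, z up.
- rack: light wooden open tray fixed to the worktop, 64 x 194 x 30 mm (x, y, z), floor and walls 4 to 5 mm thick, with three pockets in a row along its y, centres 63 mm apart, a jar standing loosely in each. Only 20 mm lie between neighbouring jars: the fingers fit at a jar's sides in the rack's x direction. Origin at the centre of its underside.
- reader: white pantry label reader fixed to the worktop: a foot plate 160 x 250 x 16 mm (x, y, z), origin at the centre of its underside, its front (-x side) towards the robot. On its +y half stands a head 122 mm wide whose face slopes up at 30 degrees away from the robot, from about 27 mm to 89 mm high; on its -y half lies the lever with its notched steel quadrant.
- window: round green glass window with a steel rim, 36 mm in diameter, high on the reader's sloping face. Origin at the centre of the glass, 73 mm above the worktop; z points straight out of the glass (up and towards the robot, 30 degrees from vertical), x up the slope. The shutter blades (black, yellow) rise 4 mm and turn with the lever.
- lever_knob (a point): middle of the lever's red round grip, 20 mm in diameter, upright, its top 83 mm and its foot 41 mm above the worktop; this point is 63 mm above the worktop, on the grip's axis.
- lever_pivot (a point): point on the lever's upright pivot axis, at the knob point's height; the knob moves about it on a level circle of 80 mm radius.
- green_notch (a point): where the knob point stands when the lever is in the green-marked middle notch; green dot and bar on the foot plate below and in front of it.
- lever (a joint): lever angle in rad: 0 in the black-marked notch (on the reader's -y side; it starts in or a little past it), 0.55 in the green-marked middle notch, 1.10 in the yellow-marked notch (towards the head). It grows clockwise from above. The lever is stiff: friction holds it wherever it is left, moving it takes about 1.5 N at the knob, and no spring draws it into a notch.
- garlic: white garlic bulb, 60 x 57 x 58 mm, lying in front of the reader; not to be disturbed. Origin at the centre of its underside.
- red_onion: red onion, 67 x 65 x 75 mm, on the worktop's front strip at the right; not to be disturbed. Origin at the centre of its underside.
Mind the look-alikes: they are no part of the job. Of the things like the rack, leave any that is yellow; of the rest the larger one is meant.

How it is judged:
On the way, in this order (a step that is already met when the one before it is completed fails the run):
1. the lever rests in the green-marked notch, the red-capped jar still in the rack (value of joint lever between 0.43 and 0.67 rad and distance of jar_red from where it was at the start of the episode below 0.03 m and contact force between each of the arm, the fingers and reader below 0.1 N), for 0.3 s.
2. the red-capped jar is lifted clear of the rack in the gripper (height (world z) of jar_red above 0.06 m and contact force between the fingers and jar_red above 1 N and contact force between jar_red and rack below 0.1 N), for 0.2 s.
At the end, for the whole second after the job is handed in: Red-capped jar held still in the air by the fingers: underside centre 50-90 mm out from the window, within 15 mm of its axis in x and y, axes within 0.15 rad; clear of reader and rack; lever within 0.12 rad of the green notch; other jars within 25 mm, garlic and onion within 30 mm of their start (z of jar_red in the frame of window between 0.05 and 0.09 m and x of jar_red in the frame of window between -0.015 and 0.015 m and y of jar_red in the frame of window between -0.015 and 0.015 m and angle between the z axis of jar_red and the z axis of window, either way round below 0.15 rad and height (world z) of jar_red above 0.1 m and linear speed of jar_red below 0.02 m/s and angular speed of jar_red below 0.15 rad/s and contact force between the fingers and jar_red above 1 N and contact force between each of jar_red, the arm, the fingers and reader below 0.1 N and contact force between jar_red and rack below 0.1 N and value of joint lever between 0.43 and 0.67 rad and distance of each of jar_yellow, jar_black from where it was at the start of the episode below 0.025 m and distance of each of garlic, red_onion from where it was at the start of the episode below 0.03 m); the arm keeps its last pose, push and grip.
It fails at once if another jar is pulled out or tipped (distance of any of jar_yellow, jar_black from where it was at the start of the episode above 0.025 m or angle between any of jar_yellow, jar_black's own z axis and vertical above 0.35 rad).
It fails at once if the garlic or the red onion is pushed away (distance of any of garlic, red_onion from where it was at the start of the episode above 0.03 m).
It also fails if it takes over 48 s, if anything falls off the work surface, if the arm or the gripper's body presses on something with over 40 N, if the wrist force passes 120 N, or if a joint passes its speed limit or range.

## Working session

There is one attempt and no reset: what is moved stays moved. The work goes in short steps, Python scripts to look and compute and a tool call to move; the robot and the scene stay as the last step left them, time stands still between calls to the robot, and variables do not carry over. Pictures are saved under pics/ and viewed, at most 10 in all, crops included, and the job is handed in when it is done.

Besides the shell and the picture viewer there is one more tool, called by a JSON object that holds its "name" and its "arguments", one argument or row to a line. play_rows: Moves the arm, as the interface text tells. Its arguments: {"type":"object","properties":{"commands":{"type":"array"},"hand":{"type":"number"},"squeeze":{"type":"number"}},"required":["commands"]}

```bash
mkdir -p pics; cat > h.py <<'E'
import numpy as np, cv2
from rig import env, capture, workorder, models
from scipy.spatial.transform import Rotation as R
def pts(c,mask):
    v,u=np.nonzero(mask&(c["depth"]>0)); d=c["depth"][v,u]
    p=np.stack([(u-c["cx"])/c["fx"]*d,-(v-c["cy"])/c["fy"]*d,-d],1)
    E=np.array(c["extrinsics"]); return p@E[:3,:3].T+E[:3,3]
def save(c,n): cv2.imwrite("pics/"+n+".png",cv2.cvtColor(c["image"],cv2.COLOR_RGB2BGR))
E
python3 - <<'E'
from h import *
print(env.sense())
for n in("top","side"):
    c=capture(n); save(c,n+"0"); print(n,{k:v for k,v in c.items() if k not in("image","depth")})
    for l in("jar_red","jar_yellow","jar_black","rack","reader","window","lever_knob","garlic","red_onion"):
        for r in models.silhouettes(l,c):
            if r["score"]<.2: continue
            p=pts(c,r["mask"])
            if len(p)==0: continue
            print(n,l,round(r["score"],2),r["pixel"],len(p),np.median(p,0).round(3),np.percentile(p,2,axis=0).round(3),np.percentile(p,98,axis=0).round(3))
E
```

```text
{'time_s': 0.0, 'joint_pos': array([-1.31260711,  0.33288489, -0.06469629,  1.46097405,  0.02161997,
        1.34991989, -0.08851936]), 'joint_velocities': array([ 0.00053891, -0.00091811, -0.0013539 , -0.00054162, -0.00020898,
        0.00018809, -0.00183924]), 'joint_efforts': array([-1.02294023e-03, -6.23246741e+01,  2.40848854e-02, -3.89903426e+01,
       -6.13569003e-02,  3.97908222e-02,  1.22371762e-04]), 'tcp_pos': array([0.17308901, 0.60008115, 0.19203023]), 'orientation': array([-3.14010548e+00,  9.17140222e-05,  2.86080671e+00]), 'ft_force': array([-0.54905054, -0.02399126, -0.51779375]), 'torque': array([ 0.01704283,  0.02162074, -0.02326171]), 'gripper_force': 0.0, 'gripper_width': 0.08724532386189875}
top {'fx': 408.9974157189984, 'fy': 408.9974157189984, 'cx': 254.82120326092186, 'cy': 190.13236495779566, 'extrinsics': array([[-0.02226562,  0.98039291, -0.19579068,  0.25656933],
       [-0.99963984, -0.01889745,  0.01905439,  0.07259388],
       [ 0.01498084,  0.19614442,  0.98046058,  1.30424165],
       [ 0.        ,  0.        ,  0.        ,  1.        ]]), 'shot': 1
[... 2506 characters left out ...]
1 [224.1, 187.6] 1640 [0.638 0.002 0.033] [ 0.557 -0.159  0.002] [0.73  0.077 0.087]
side window 0.75 [217.4, 184.2] 159 [ 0.659 -0.014  0.067] [ 0.605 -0.049  0.04 ] [0.694 0.011 0.086]
side lever_knob 0.52 [238.7, 174.1] 47 [ 0.643 -0.145  0.039] [ 0.607 -0.158  0.033] [ 0.663 -0.131  0.044]
side garlic 0.59 [217.7, 225.4] 360 [0.491 0.27  0.076] [0.477 0.242 0.019] [0.514 0.278 0.113]
side red_onion 0.77 [301.8, 175.4] 212 [ 0.41  -0.238  0.041] [ 0.385 -0.367  0.004] [ 0.44  -0.222  0.073]
side red_onion 0.43 [223.5, 187.1] 1602 [0.638 0.001 0.033] [ 0.559 -0.163  0.004] [0.722 0.074 0.087]
side red_onion 0.24 [221.5, 245.9] 476 [0.479 0.296 0.019] [0.444 0.171 0.003] [0.547 0.356 0.033]
```

View images.

```bash
python3 - <<'E'
import cv2
a=cv2.imread("pics/top0.png")[110:270,90:390]; cv2.imwrite("pics/t1.png",cv2.resize(a,None,fx=2.66,fy=2.66,interpolation=cv2.INTER_CUBIC))
a=cv2.imread("pics/side0.png")[130:300,150:350]; cv2.imwrite("pics/s1.png",cv2.resize(a,None,fx=3.5,fy=3.5,interpolation=cv2.INTER_CUBIC))
E
```

```text
(no output)
```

View pics/t1.png

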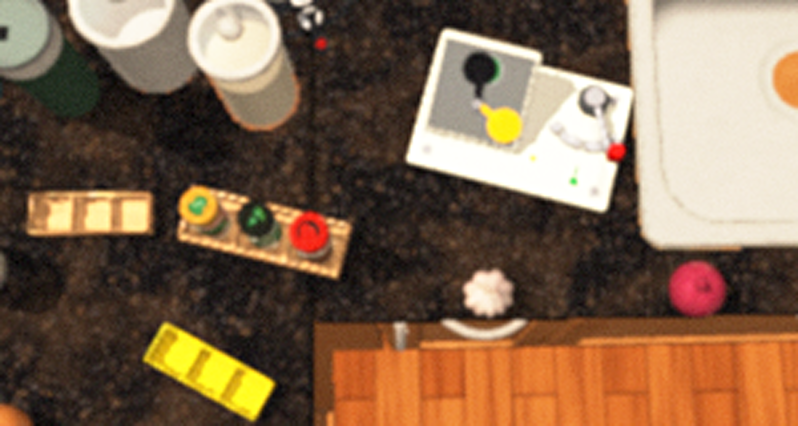

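View pics/s1.png

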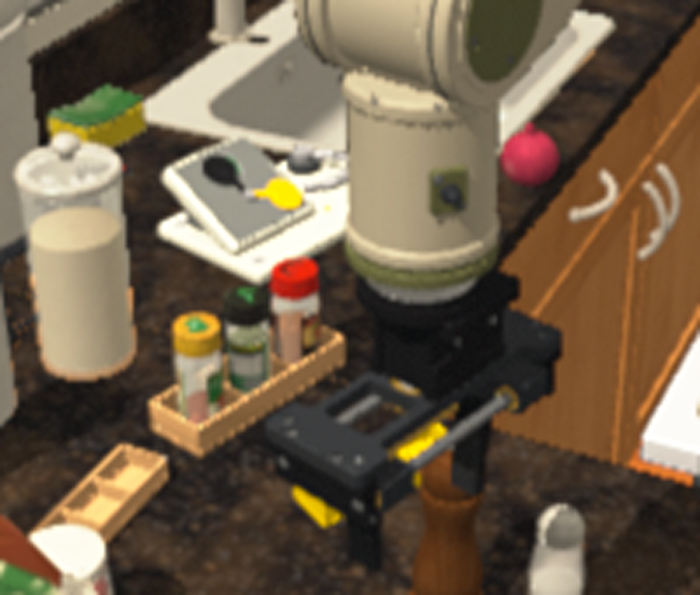

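Top view: the reader's black blade covers the window (crop 480,68), the red knob is at crop (616,152), the pivot at (596,97) and the green dot at (573,181). The real rack holds yellow, black and red caps left to right, with red at crop (309,232). The side view confirms this. The empty tray and the yellow tray are decoys.

```bash
cat >> h.py <<'E'
def ray(c,u,v,z):
    E=np.array(c["extrinsics"]); d=E[:3,:3]@np.array([(u-c["cx"])/c["fx"],-(v-c["cy"])/c["fy"],-1]); o=E[:3,3]
    return o+d*(z-o[2])/d[2]
E
python3 - <<'E'
from h import *
c=capture("top"); im=c["image"].astype(int); hsv=cv2.cvtColor(c["image"],cv2.COLOR_RGB2HSV)
# plate corners
for u,v in((447,30),(632,88),(605,212),(408,163)): print("corner",ray(c,90+u/2.66,110+v/2.66,.016).round(3))
def blob(lo,hi,box,z):
    u0,v0,u1,v1=box; m=cv2.inRange(hsv[v0:v1,u0:u1],lo,hi); n,l,s,ce=cv2.connectedComponentsWithStats(m)
    for i in range(1,n):
        if s[i,4]>=2: p=ce[i]+[u0,v0]; print(s[i,4],p.round(1),ray(c,*p,z).round(4))
print("red");blob((0,150,80),(8,255,255),(300,150,335,185),.083)
print("green");blob((40,60,60),(85,255,255),(290,150,335,190),.016)
print("yellow");blob((20,80,100),(35,255,255),(240,140,300,175),.016)
print("pivot .06",ray(c,90+596/2.66,110+97/2.66,.06).round(3))
# face fit
for n in("top","side"):
    c=capture(n); r=models.silhouettes("reader",c)[0]; p=pts(c,r["mask"]); q=p[p[:,2]>.035]
    q=q[q[:,1]>-.08]
    best=0;rng=np.random.default_rng(0)
    for _ in range(500):
        a=q[rng.choice(len(q),3)]; nn=np.cross(a[1]-a[0],a[2]-a[0]); L=np.linalg.norm(nn)
        if L<1e-5: continue
        nn/=L; k=abs((q-a[0])@nn)<.003
        if k.sum()>best: best=k.sum(); kk=k
    q=q[kk]; m=q.mean(0); nn=np.linalg.svd(q-m)[2][2]; nn*=np.sign(nn[2]); print(n,best,m.round(3),nn.round(3),np.degrees(np.arccos(nn[2])),"yaw",np.degrees(np.arctan2(-nn[1],-nn[0])))
    e=[np.percentile(q,k,axis=0).round(3) for k in(1,99)];print(e)
    # rack caps
    for l in("jar_red",):
        r=models.silhouettes(l,c)[0]; p=pts(c,r["mask"]); t=p[p[:,2]>.104]; print(l,t.mean(0).round(4),(t[:,:2].min(0)+t[:,:2].max(0))/2)
E
```

```text
corner [0.747 0.032 0.016]
corner [ 0.667 -0.196  0.016]
corner [ 0.511 -0.154  0.016]
corner [0.577 0.083 0.016]
red
41 [321.6 166.8] [ 0.5701 -0.1589  0.083 ]
green
7 [305.  177.7] [ 0.5517 -0.1158  0.016 ]
yellow
170 [278.7 156.2] [ 0.6255 -0.033   0.016 ]
pivot .06 [ 0.643 -0.143  0.06 ]
top 880 [ 0.656 -0.002  0.063] [-0.469  0.148  0.871] 29.44469322577637 yaw -17.480868455188702
[array([ 0.6  , -0.065,  0.036]), array([0.71 , 0.057, 0.089])]
jar_red [0.4768 0.1967 0.1098] [0.47759143 0.19756639]
side 413 [ 0.658 -0.003  0.063] [-0.462  0.146  0.875] 28.96751536135189 yaw -17.601679301209558
[array([ 0.6  , -0.066,  0.035]), array([0.712, 0.059, 0.089])]
jar_red [0.4786 0.2015 0.1098] [0.47955609 0.19779699]
```

{"name": "play_rows", "arguments": {
  "commands": [
    [[0,0,-0.06],[0,0,0]],
    [[-0.059,-0.062,-0.1],[0,0,-2]],
    [[-0.09,-0.095,-0.1],[0,0,-4]],
    [[-0.13,-0.135,-0.1],[0,0,-6]],
    [[-0.17,-0.178,-0.1],[0,0,-8]],
    [[-0.21,-0.22,-0.1],[0,0,-10]],
    [[-0.25,-0.262,-0.1],[0,0,-12]],
    [[-0.29,-0.304,-0.1],[0,0,-14]],
    [[-0.33,-0.346,-0.1],[0,0,-16]],
    [[-0.37,-0.388,-0.1],[0,0,-16]]
  ],
  "hand": 0.5
}}

```text
time_s: 2.6
tcp_pos: [0.4218, 0.1234, 0.2931]
orientation: [3.141, 0.001, 3.141]
ft_force: [1.0, 0.9, 0.9]
gripper_width: 0.0434
gripper_force: 0.0
```

{"name": "play_rows", "arguments": {
  "commands": [
    [[-0.025,-0.05,0],[0,0,0]],
    [[-0.05,-0.1,0],[0,0,0]],
    [[-0.08,-0.15,0.02],[0,0,0]],
    [[-0.11,-0.2,0.05],[0,0,0]],
    [[-0.13,-0.25,0.09],[0,0,0]],
    [[-0.147,-0.282,0.12],[0,0,0]],
    [[-0.147,-0.282,0.13],[0,0,0]],
    [[-0.147,-0.282,0.13],[0,0,0]],
    [[-0.147,-0.282,0.13],[0,0,0]]
  ]
}}

```text
time_s: 3.72
tcp_pos: [0.5684, -0.1558, 0.1641]
orientation: [3.141, 0.002, -3.141]
ft_force: [0.3, -0.1, 0.6]
gripper_width: 0.0437
gripper_force: 0.0
```

```bash
cat >> h.py <<'E'
def wray(c,s,u,v,z):
    x,y=u-c["cx"],v-c["cy"]; r=np.hypot(x,y); th=r/c["fx"]
    d=np.array([np.sin(th)*x/r,-np.sin(th)*y/r,-np.cos(th)]); H=np.array(c["hand_eye"])
    T=R.from_euler("xyz",s["orientation"]).as_matrix(); d=T@H[:3,:3]@d; o=T@H[:3,3]+s["tcp_pos"]
    return o+d*(z-o[2])/d[2]
E
python3 - <<'E'
from h import *
s=env.sense(); print(s["tcp_pos"],s["joint_pos"],s["ft_force"]); c=capture("wrist"); save(c,"w1")
print({k:c[k] for k in("fx","fy","cx","cy","hand_eye")},[k for k in c])
hsv=cv2.cvtColor(c["image"],cv2.COLOR_RGB2HSV)
for nm,lo,hi,z in(("red",(0,150,70),(8,255,255),.083),("red2",(172,150,70),(180,255,255),.083),("green",(45,80,50),(80,255,255),.016)):
    n,l,st,ce=cv2.connectedComponentsWithStats(cv2.inRange(hsv,lo,hi))
    for i in range(1,n):
        if st[i,4]>=15: print(nm,st[i],ce[i].round(1),wray(c,s,*ce[i],z).round(4))
for l in("lever_knob","window"):
    for r in models.silhouettes(l,c): print(l,r["score"],r["pixel"],r["mask"].sum())
E
```

```text
[ 0.56836728 -0.15579939  0.16406211] [-0.43342822  0.32666883  0.77238638  1.6361597  -0.23784591  1.27388919
  1.95331373] [ 0.33461468 -0.07114593  0.58341541]
{'fx': 297.3186396354542, 'fy': 297.3186396354542, 'cx': 256.05613602733115, 'cy': 188.635766055048, 'hand_eye': array([[-4.87470010e-04,  9.53846154e-01,  3.00295316e-01,
         8.29413978e-02],
       [ 9.99999054e-01,  7.87851342e-05,  1.37305056e-03,
        -5.64530164e-04],
       [ 1.28602019e-03,  3.00295702e-01, -9.53845290e-01,
        -1.90796918e-01],
       [ 0.00000000e+00,  0.00000000e+00,  0.00000000e+00,
         1.00000000e+00]])} ['image', 'depth', 'fx', 'fy', 'cx', 'cy', 'hand_eye', 'shot']
red [339   0   7  24  77] [341.3  11. ] [ 0.3991 -0.078   0.083 ]
red [96 12  3  9 16] [97.4 16.1] [ 0.3918 -0.3139  0.083 ]
red [176  12  17  12  24] [183.5  16.5] [ 0.4061 -0.223   0.083 ]
red [142  14  14  13  20] [148.2  19.2] [ 0.4046 -0.2576  0.083 ]
red [243 176  20  24 351] [252.5 187.5] [ 0.5701 -0.16    0.083 ]
red2 [ 138   12   58   58 2445] [167.   38.9] [ 0.4267 -0.2386  0.083 ]
green [285 152  11  10  79] [289.9 156.6] [ 0.5533 -0.1172  0.016 ]
green [284 165   5   9  23] [286.2 169. ] [ 0.5681 -0.1212  0.016 ]
lever_knob 0.67 [263.0, 214.6] 977
window 0.68 [361.7, 220.6] 958
```

View pics/w1.png

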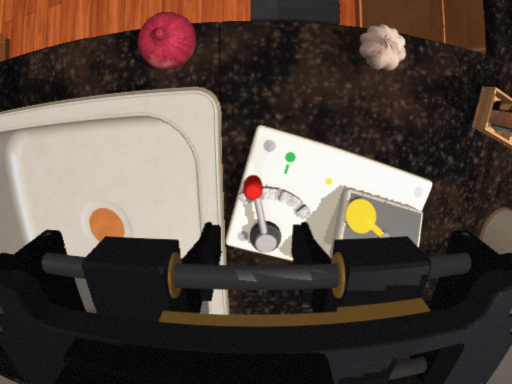

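{"name": "play_rows", "arguments": {
  "commands": [
    [[-0.002,-0.003,0.04],[0,0,0]],
    [[-0.002,-0.003,0.08],[0,0,0]],
    [[-0.002,-0.003,0.11],[0,0,0]],
    [[-0.002,-0.003,0.11],[0,0,0]],
    [[-0.002,-0.003,0.11],[0,0,0]]
  ]
}}

```text
time_s: 4.5
tcp_pos: [0.5707, -0.1601, 0.0545]
orientation: [-3.142, 0.002, 3.14]
ft_force: [0.9, -0.3, 0.2]
gripper_width: 0.0436
gripper_force: 0.0
```

{"name": "play_rows", "arguments": {
  "commands": [
    [[0,0,0],[0,0,0]],
    [[0,0,0],[0,0,0]],
    [[0,0,0],[0,0,0]],
    [[0,0,0],[0,0,0]]
  ],
  "hand": 0,
  "squeeze": 5
}}

```text
time_s: 5.0
tcp_pos: [0.5698, -0.16, 0.053]
orientation: [3.141, 0.0, 3.14]
ft_force: [-0.1, 2.5, 0.6]
gripper_width: 0.0119
gripper_force: 0.8
```

{"name": "play_rows", "arguments": {
  "commands": [
    [[0,0,0],[0,0,0]],
    [[0,0,0],[0,0,0]]
  ]
}}

```text
time_s: 5.25
tcp_pos: [0.5705, -0.1602, 0.0537]
orientation: [3.142, 0.002, 3.14]
ft_force: [-0.3, 0.3, 7.1]
gripper_width: 0.0014
gripper_force: 3.2
```

```bash
python3 - <<'E'
from h import *
s=env.sense(); print(s["tcp_pos"],s["gripper_width"],s["gripper_force"],s["ft_force"]); c=capture("wrist"); cv2.imwrite("pics/w2.png",cv2.resize(c["image"][120:300,160:420,::-1],None,fx=3,fy=3))
E
```

```text
[ 0.57047459 -0.16019904  0.0536772 ] 0.0013654093817997556 3.196824419501354 [-0.27334743  0.34110755  7.12864381]
```

View pics/w2.png

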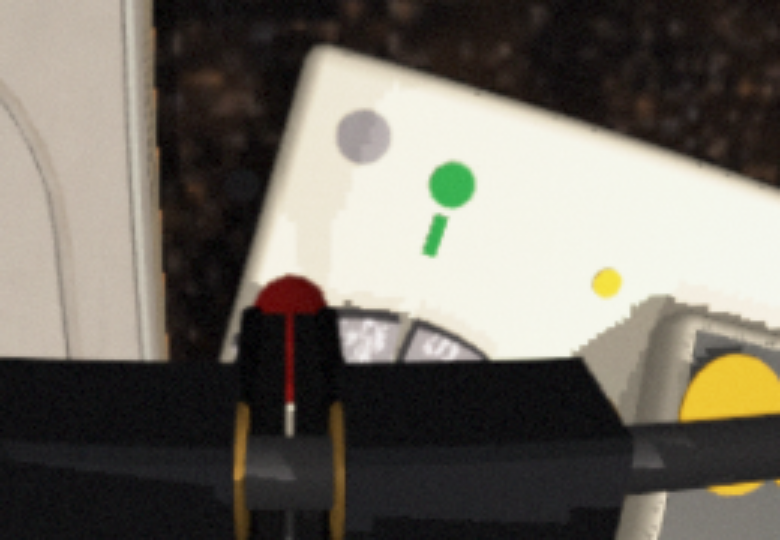

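The fingers are almost shut (1.4 mm), so they don't have the knob between them. Red still shows at their tips near crop (290,290). I'll check the depths.

```bash
python3 - <<'E'
from h import *
s=env.sense(); c=capture("wrist")
for u,v in((256,213),(256,217),(256,220),(248,225),(266,225),(257,235),(248,240),(266,240),(310,180),(290,233)):
    d=c["depth"][v,u]
    x,y=u-c["cx"],v-c["cy"]; r=np.hypot(x,y); th=r/c["fx"]
    q=np.array([np.tan(th)*x/r,-np.tan(th)*y/r,-1,1/d if d else 1])*d
    T=R.from_euler("xyz",s["orientation"]).as_matrix(); q[3]=1
    print((u,v),c["image"][v,u],round(float(d),3),(T@(np.array(c["hand_eye"])@q)[:3]+s["tcp_pos"]).round(3))
c=capture("side"); a=c["image"][120:260,160:340,::-1]; b=capture("top"); bb=b["image"][110:220,250:390,::-1]
cv2.imwrite("pics/s2.png",np.hstack([cv2.resize(a,(400,311)),cv2.resize(bb,(396,311))]))
E
```

```text
(256, 213) [90  9 15] 0.205 [ 0.565 -0.161  0.054]
(256, 217) [97 17 15] 0.198 [ 0.565 -0.161  0.061]
(256, 220) [90  6  5] 0.195 [ 0.566 -0.161  0.065]
(248, 225) [20 13 11] 0.176 [ 0.561 -0.166  0.083]
(266, 225) [5 6 4] 0.173 [ 0.56  -0.155  0.086]
(257, 235) [47 17 14] 0.18 [ 0.569 -0.16   0.081]
(248, 240) [ 8 11 13] 0.159 [ 0.562 -0.165  0.101]
(266, 240) [10  7  8] 0.154 [ 0.559 -0.156  0.106]
(310, 180) [ 53 174  79] 0.237 [ 0.552 -0.118  0.017]
(290, 233) [184 175 173] 0.243 [ 0.596 -0.133  0.024]
```

View pics/s2.png

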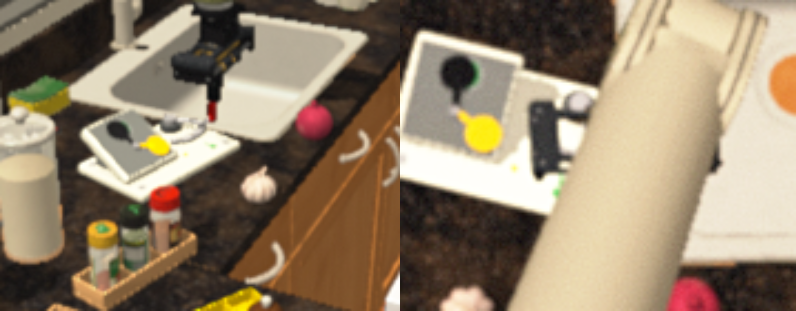

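The wrist and side views show the fingertips on top of the knob. Measured depth puts the real tips about 28 mm above the reported TCP. I'll lift, open, and check that offset against the depth of the fingers.

{"name": "play_rows", "arguments": {
  "commands": [
    [[0,0,-0.02],[0,0,0]],
    [[-0.005,0,-0.02],[0,0,0]],
    [[-0.005,0,-0.02],[0,0,0]],
    [[-0.005,0,-0.02],[0,0,0]]
  ],
  "hand": 0.5
}}

```text
time_s: 5.95
tcp_pos: [0.5744, -0.1599, 0.0724]
orientation: [3.142, -0.001, 3.14]
ft_force: [-0.2, 0.2, -0.4]
gripper_width: 0.0324
gripper_force: 0.0
```

```bash
cat >> h.py <<'E'
def wcloud(c,s):
    v,u=np.nonzero(c["depth"]>0); d=c["depth"][v,u]; x,y=u-c["cx"],v-c["cy"]; r=np.hypot(x,y)+1e-9; t=np.tan(r/c["fx"])
    q=np.stack([t*x/r*d,-t*y/r*d,-d],1); H=np.array(c["hand_eye"]); q=q@H[:3,:3].T+H[:3,3]
    T=R.from_euler("xyz",s["orientation"]).as_matrix(); return u,v,q,q@T.T+s["tcp_pos"]
E
python3 - <<'E'
from h import *
s=env.sense(); print(s["tcp_pos"],s["gripper_width"],s["ft_force"]); c=capture("wrist")
u,v,q,w=wcloud(c,s); rgb=c["image"][v,u].astype(int)
red=(rgb[:,0]>70)&(rgb[:,1]<40)&(w[:,2]>.03)&(abs(w[:,1]+.16)<.04)&(abs(w[:,0]-.57)<.03)
print("red",red.sum(),[np.percentile(w[red],k,axis=0).round(4) for k in(2,50,98)]); t=w[red]; t=t[t[:,2]>.08]; print("top",len(t),t.mean(0) if len(t) else 0)
f=(abs(q[:,0])<.02)&(abs(q[:,1])<.06)&(rgb.sum(1)<120)&(q[:,2]>-.15)&(w[:,2]>.045)
for sgn in(-1,1):
    k=f&(np.sign(q[:,1])==sgn)&(abs(q[:,1])>.012); print("finger tool frame",sgn,k.sum(),[np.percentile(q[k],p,axis=0).round(3) for p in(1,50,99)])
E
```

```text
[ 0.57443486 -0.15994084  0.07238324] 0.032395243797466826 [-0.19453887  0.19738606 -0.40932314]
red 762 [array([ 0.5651, -0.169 ,  0.0565]), array([ 0.5696, -0.1608,  0.0793]), array([ 0.58  , -0.1526,  0.0827])]
top 343 [ 0.57397325 -0.16065321  0.08161066]
finger tool frame -1 1881 [array([-0.009, -0.059, -0.142]), array([ 0.01 , -0.022, -0.074]), array([ 0.02 , -0.017, -0.03 ])]
finger tool frame 1 2848 [array([-0.019,  0.015, -0.142]), array([ 0.009,  0.022, -0.107]), array([ 0.02 ,  0.056, -0.032])]
```

{"name": "play_rows", "arguments": {
  "commands": [
    [[0,0,0.02],[0,0,0]],
    [[0,-0.001,0.035],[0,0,0]],
    [[0,-0.001,0.045],[0,0,0]],
    [[0,-0.001,0.045],[0,0,0]]
  ]
}}

```text
time_s: 6.5
tcp_pos: [0.574, -0.161, 0.0267]
orientation: [-3.142, -0.002, 3.14]
ft_force: [-0.3, -0.6, 0.5]
gripper_width: 0.0436
gripper_force: 0.0
```

{"name": "play_rows", "arguments": {
  "commands": [
    [[0,0,0],[0,0,0]],
    [[0,0,0],[0,0,0]],
    [[0,0,0],[0,0,0]],
    [[0,0,0],[0,0,0]]
  ],
  "hand": 0,
  "squeeze": 5
}}

```text
time_s: 7.0
tcp_pos: [0.5751, -0.1609, 0.0281]
orientation: [3.141, 0.001, 3.14]
ft_force: [0.1, 0.5, 1.4]
gripper_width: 0.0196
gripper_force: 5.0
```

{"name": "play_rows", "arguments": {
  "commands": [
    [[0.001,0.01,0],[0,0,0]],
    [[0.001,0.02,0],[0,0,0]],
    [[-0.001,0.03,0],[0,0,0]],
    [[-0.0025,0.039,0],[0,0,0]],
    [[-0.0025,0.039,0],[0,0,0]],
    [[-0.0025,0.039,0],[0,0,0]]
  ]
}}

```text
time_s: 7.75
tcp_pos: [0.5773, -0.1209, 0.0277]
orientation: [3.14, -0.0, 3.141]
ft_force: [-1.4, 2.6, 0.2]
gripper_width: 0.0194
gripper_force: 5.0
```

{"name": "play_rows", "arguments": {
  "commands": [
    [[0,0,0],[0,0,0]],
    [[0,0,-0.05],[0,0,0]],
    [[0,0,-0.11],[0,0,0]],
    [[0,0,-0.15],[0,0,0]],
    [[0,0,-0.15],[0,0,0]]
  ],
  "hand": 0.5
}}

```text
time_s: 8.38
tcp_pos: [0.5793, -0.1232, 0.1813]
orientation: [-3.141, 0.006, 3.139]
ft_force: [-0.4, -0.3, -0.7]
gripper_width: 0.0429
gripper_force: 0.0
```

```bash
python3 - <<'E'
from h import *
s=env.sense(); print(s["tcp_pos"],s["gripper_width"],s["ft_force"],s["joint_pos"].round(2)); c=capture("wrist")
u,v,q,w=wcloud(c,s); rgb=c["image"][v,u].astype(int)
red=(rgb[:,0]>70)&(rgb[:,1]<40)&(w[:,2]>.03)&(abs(w[:,1]+.13)<.06)&(abs(w[:,0]-.57)<.04)
t=w[red]; t=t[t[:,2]>.079]; print("top",len(t),t.mean(0))
cv2.imwrite("pics/w3.png",cv2.resize(c["image"][120:300,180:480,::-1],None,fx=2.6,fy=2.6,interpolation=cv2.INTER_CUBIC))
E
```

```text
[ 0.57928703 -0.12316601  0.18127451] 0.04288662272683165 [-0.38842547 -0.26298852 -0.72533197] [-0.5   0.32  0.78  1.61 -0.23  1.3   1.89]
top 49 [ 0.57300388 -0.12400399  0.08023772]
```

View pics/w3.png

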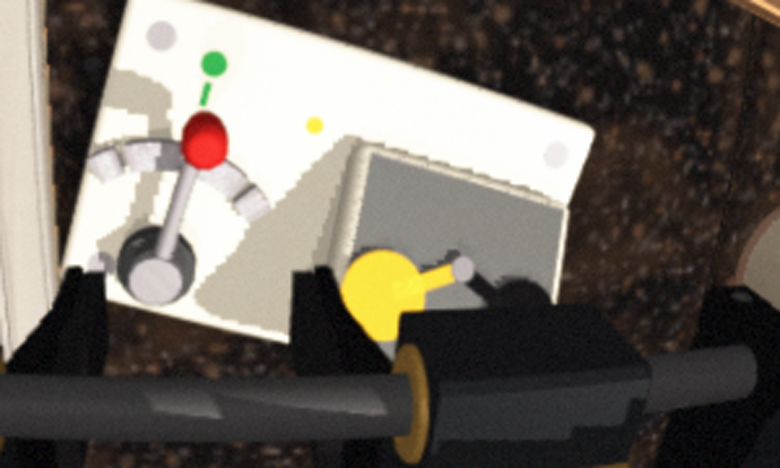

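```bash
python3 - <<'E'
from h import *
s=env.sense(); c=capture("wrist"); u,v,q,w=wcloud(c,s); rgb=c["image"][v,u].astype(int)
P=lambda x,y:(180+x/2.6,120+y/2.6)
# pivot cap
k=(abs(u-P(155,282)[0])<12)&(abs(v-P(155,282)[1])<12); z=w[k][:,2]; print("cap z",np.percentile(z,[10,50,90]).round(4))
kk=k&(w[:,2]>np.percentile(z,90)-.004); print("cap",kk.sum(),w[kk].mean(0).round(4), (w[kk].min(0)+w[kk].max(0))[:2]/2)
hsv=cv2.cvtColor(c["image"],cv2.COLOR_RGB2HSV)[v,u]
g=(hsv[:,0]>45)&(hsv[:,0]<80)&(hsv[:,1]>80)&(w[:,2]<.03)&(w[:,2]>0)&(w[:,1]<-.05)
uv=np.stack([u,v],1); a=g&(v<120+80/2.6);b=g&(v>120+80/2.6)
for m in(a,b):
    if m.sum(): print("green",m.sum(),wray(c,s,*uv[m].mean(0),.0165).round(4))
red=(rgb[:,0]>90)&(rgb[:,1]<50)&(w[:,2]>.03)&(abs(w[:,1]+.13)<.06)&(abs(w[:,0]-.57)<.04)
t=w[red]; print("knob",red.sum(),np.percentile(t,[2,98],axis=0).round(4),"mid",np.percentile(t,[2,98],axis=0).mean(0))
c=capture("top");im=c["image"]; hsv=cv2.cvtColor(im,cv2.COLOR_RGB2HSV)
m=cv2.inRange(hsv,(40,90,60),(85,255,255))[110:180,250:300]; vv,uu=np.nonzero(m); print("green glass top cam",len(uu), [ray(c,uu.mean()+250,vv.mean()+110,.073).round(4)] if len(uu) else 0)
for n in("top","side"):
    cc=capture(n)
    for r in models.silhouettes("window",cc): print(n,r["score"],r["pixel"],r["mask"].sum(),ray(cc,*r["pixel"],.073).round(4))
save(c,"top2");cv2.imwrite("pics/t2.png",cv2.resize(im[115:190,230:340,::-1],None,fx=6,fy=6,interpolation=cv2.INTER_CUBIC))
E
```

```text
cap z [0.0269 0.0389 0.0405]
cap 347 [ 0.6516 -0.1447  0.0397] [ 0.65070923 -0.14497946]
green 75 [ 0.551  -0.1255  0.0165]
green 20 [ 0.5674 -0.1213  0.0165]
knob 194 [[ 0.567  -0.13    0.0627]
 [ 0.5823 -0.1146  0.0827]] mid [ 0.57464668 -0.12229783  0.07271546]
green glass top cam 77 [array([ 0.6771, -0.0106,  0.073 ])]
top 0.91 [274.6, 142.1] 401 [ 0.6553 -0.017   0.073 ]
side 0.55 [212.8, 179.2] 270 [0.6761 0.0007 0.073 ]
```

View pics/t2.png

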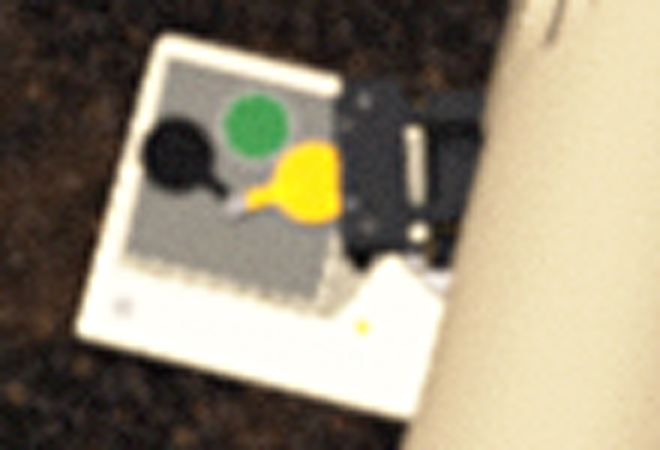

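```bash
python3 - <<'E'
from h import *
s=env.sense(); c=capture("wrist"); u,v,q,w=wcloud(c,s)
for lo,hi in((-.004,.004),(.004,.014),(.018,.026),(.03,.045),(.05,.07),(-.07,-.05)):
    k=(q[:,1]>lo)&(q[:,1]<hi)&(q[:,2]<-.01)&(abs(q[:,0])<.06)
    if not k.sum(): print(lo,hi,"none"); continue
    h,e=np.histogram(q[k][:,2],bins=np.arange(-.2,0,.01)); print(lo,hi,"zmax",np.percentile(q[k][:,2],99).round(3),"x",np.percentile(q[k][:,0],[2,98]).round(3),dict(zip(e[:-1].round(2),h)))
E
```

```text
-0.004 0.004 zmax -0.112 x [0.023 0.033] {np.float64(-0.2): np.int64(0), np.float64(-0.19): np.int64(0), np.float64(-0.18): np.int64(0), np.float64(-0.17): np.int64(0), np.float64(-0.16): np.int64(102), np.float64(-0.15): np.int64(1052), np.float64(-0.14): np.int64(762), np.float64(-0.13): np.int64(309), np.float64(-0.12): np.int64(643), np.float64(-0.11): np.int64(0), np.float64(-0.1): np.int64(0), np.float64(-0.09): np.int64(0), np.float64(-0.08): np.int64(0), np.float64(-0.07): np.int64(0), np.float64(-0.06): np.int64(0), np.float64(-0.05): np.int64(0), np.float64(-0.04): np.int64(0), np.float64(-0.03): np.int64(0), np.float64(-0.02): np.int64(0)}
0.004 0.014 zmax -0.112 x [0.023 0.033] {np.float64(-0.2): np.int64(0), np.float64(-0.19): np.int64(0), np.float64(-0.18): np.int64(0), np.float64(-0.17): np.int64(0), np.float64(-0.16): np.int64(197), np.float64(-0.15): np.int64(1277), np.float64(-0.14): np.int64(941), np.float64(-0.13): np.int64(383), np.float64(-0.12): np.int64(797), np.float64(-0.11): np.int64(0), np.float64(-0.1): np.int64(0), np.float64(-0.09): np.int64(0), np.floa
[... 2172 characters left out ...]
nt64(0), np.float64(-0.02): np.int64(0)}
-0.07 -0.05 zmax -0.106 x [0.007 0.038] {np.float64(-0.2): np.int64(0), np.float64(-0.19): np.int64(0), np.float64(-0.18): np.int64(0), np.float64(-0.17): np.int64(0), np.float64(-0.16): np.int64(41), np.float64(-0.15): np.int64(1671), np.float64(-0.14): np.int64(1577), np.float64(-0.13): np.int64(683), np.float64(-0.12): np.int64(652), np.float64(-0.11): np.int64(105), np.float64(-0.1): np.int64(0), np.float64(-0.09): np.int64(0), np.float64(-0.08): np.int64(0), np.float64(-0.07): np.int64(0), np.float64(-0.06): np.int64(0), np.float64(-0.05): np.int64(0), np.float64(-0.04): np.int64(0), np.float64(-0.03): np.int64(0), np.float64(-0.02): np.int64(0)}
```

Lever confirmed in the green notch, about 0.02 rad off: the window shows clear at top crop (256,126), with both blades turned aside. Next I'll go to the jar.

{"name": "play_rows", "arguments": {
  "commands": [
    [[0.01,0.03,-0.02],[0,0,10.5]],
    [[0.02,0.06,-0.02],[0,0,21]],
    [[0.03,0.095,-0.02],[0,0,31.5]],
    [[0.04,0.13,-0.02],[0,0,42]],
    [[0.05,0.165,-0.02],[0,0,52.5]],
    [[0.065,0.2,-0.02],[0,0,63]],
    [[0.075,0.235,-0.02],[0,0,73.5]],
    [[0.085,0.27,-0.02],[0,0,84]],
    [[0.095,0.3,-0.02],[0,0,94.5]],
    [[0.1,0.321,-0.02],[0,0,105]]
  ],
  "hand": 0.95
}}

```text
time_s: 10.02
tcp_pos: [0.477, 0.2006, 0.1975]
orientation: [-3.141, 0.0, 1.303]
ft_force: [0.9, 0.2, -0.1]
gripper_width: 0.0824
gripper_force: 0.0
```

{"name": "play_rows", "arguments": {
  "commands": [
    [[0,0,0],[0,0,0]],
    [[0,0,0],[0,0,0]],
    [[0,0,0],[0,0,0]]
  ]
}}

```text
time_s: 10.4
tcp_pos: [0.4782, 0.1979, 0.1979]
orientation: [3.142, -0.0, 1.308]
ft_force: [1.0, -0.3, 0.8]
gripper_width: 0.0825
gripper_force: 0.0
```

```bash
python3 - <<'E'
from h import *
s=env.sense(); print(s["tcp_pos"],s["orientation"],s["gripper_width"],s["joint_pos"].round(2)); c=capture("wrist")
u,v,q,w=wcloud(c,s)
for l in("jar_red","jar_black","jar_yellow"):
    for r in models.silhouettes(l,c)[:2]:
        m=r["mask"][v,u]&(w[:,2]>.1)&(w[:,2]<.12); t=w[m]
        if len(t): print(l,round(r["score"],2),r["pixel"],len(t),t.mean(0).round(4),np.percentile(t,[1,99],axis=0).mean(0).round(4),"tool",q[m].mean(0).round(4))
save(c,"w4")
c=capture("top")
r=models.silhouettes("jar_red",c)
for x in r[:1]: p=pts(c,x["mask"]);p=p[p[:,2]>.1];print("top",x["score"],p.mean(0) if len(p) else 0)
E
```

```text
[0.47818519 0.19788121 0.19785146] [ 3.14155208e+00 -7.98931848e-06  1.30801587e+00] 0.08246377194510965 [-1.2   0.09  0.77  1.77 -0.06  1.31 -0.68]
jar_red 0.79 [260.5, 175.7] 1464 [0.4811 0.1969 0.1082] [0.4808 0.196  0.1058] tool [-0.0002  0.0031  0.0897]
jar_yellow 0.91 [260.2, 54.0] 1459 [0.5122 0.3174 0.1083] [0.5123 0.3178 0.107 ] tool [0.1243 0.0018 0.0895]
```

View pics/w4.png

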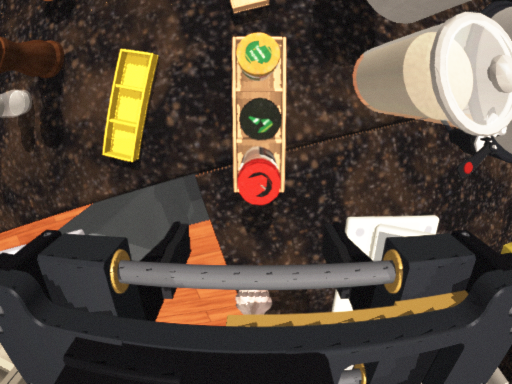

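Jar red sits at wrist pixel (260,178), 3 mm off in tool y and aligned with the rack. Fingers are on the x sides. Descending now.

{"name": "play_rows", "arguments": {
  "commands": [
    [[0,0.0025,0.05],[0,0,0]],
    [[0,0.0025,0.09],[0,0,0]],
    [[0,0.0025,0.13],[0,0,0]],
    [[0,0.0025,0.16],[0,0,0]],
    [[0,0.0025,0.177],[0,0,0]],
    [[0,0.0025,0.177],[0,0,0]],
    [[0,0.0025,0.177],[0,0,0]]
  ]
}}

```text
time_s: 11.58
tcp_pos: [0.481, 0.1988, 0.022]
orientation: [3.141, -0.001, 1.307]
ft_force: [0.2, -0.6, 0.4]
gripper_width: 0.0823
gripper_force: 0.0
```

{"name": "play_rows", "arguments": {
  "commands": [
    [[0,0,0],[0,0,0]],
    [[0,0,0],[0,0,0]],
    [[0,0,0],[0,0,0]],
    [[0,0,0],[0,0,0]],
    [[0,0,0],[0,0,0]],
    [[0,0,0],[0,0,0]]
  ],
  "hand": 0,
  "squeeze": 20
}}

```text
time_s: 12.32
tcp_pos: [0.4803, 0.1985, 0.0208]
orientation: [3.142, -0.0, 1.307]
ft_force: [0.3, -0.0, -0.6]
gripper_width: 0.0432
gripper_force: 20.0
```

{"name": "play_rows", "arguments": {
  "commands": [
    [[0,0,-0.02],[0,0,0]],
    [[0,0,-0.05],[0,0,0]],
    [[0,0,-0.09],[0,0,0]],
    [[0,0,-0.13],[0,0,0]],
    [[0,0,-0.17],[0,0,0]],
    [[0,0,-0.2],[0,0,0]],
    [[0,0,-0.2],[0,0,0]],
    [[0,0,-0.2],[0,0,0]]
  ]
}}

```text
time_s: 13.32
tcp_pos: [0.4796, 0.1983, 0.2198]
orientation: [-3.141, 0.001, 1.308]
ft_force: [0.3, 0.1, -2.0]
gripper_width: 0.0432
gripper_force: 20.0
```

```bash
python3 - <<'E'
from h import *
s=env.sense(); print(s["tcp_pos"],s["orientation"],s["gripper_width"],s["gripper_force"],s["joint_pos"].round(2))
# jar cloud from side cam
c=capture("side"); r=models.silhouettes("jar_red",c)
for x in r[:2]:
    p=pts(c,x["mask"]); print(x["score"],x["pixel"],np.percentile(p,[2,50,98],axis=0).round(3).tolist())
c=capture("wrist"); u,v,q,w=wcloud(c,s); rgb=c["image"][v,u].astype(int)
m=(rgb[:,0]>110)&(rgb[:,1]<60)&(abs(q[:,0])<.04)&(abs(q[:,1])<.04); print("cap tool",m.sum(),np.percentile(q[m],[2,50,98],axis=0).round(4).tolist())
x=np.array([0,0,1.]); 
# target: jar bottom in tool frame b
b=np.array([0,0,0.0158]); psi=np.radians(-17.5); n=np.array([-np.cos(psi)*.5,-np.sin(psi)*.5,.866])
W=np.array([.6771,-.0106,.073]); T0=R.from_euler("xyz",s["orientation"]).as_matrix()
Ry=np.array([-np.sin(psi),np.cos(psi),0]); Zt=-n; Yt=np.cross(Zt,np.cross(T0[:,1],Zt)); 
Yt=np.array([np.cos(psi),np.sin(psi),0]); Yt=Yt-Zt*(Yt@Zt); Yt/=np.linalg.norm(Yt); T1=np.stack([np.cross(Yt,Zt),Yt,Zt],1)
tcp=W+.07*n-T1@b
print("tgt tcp",tcp,"shift tool",T0.T@(tcp-s["tcp_pos"]),"rotvec deg",R.from_matrix(T0.T@T1).as_rotvec(degrees=True))
E
```

```text
[0.47963733 0.19829603 0.21976707] [-3.14058745e+00  9.27917656e-04  1.30759012e+00] 0.043169464813197216 19.995333783735987 [-1.22  0.08  0.79  1.73 -0.06  1.36 -0.68]
0.9 [228.5, 170.7] [[0.457, 0.19, 0.208], [0.474, 0.213, 0.253], [0.498, 0.22, 0.31]]
0.64 [251.4, 174.6] [[0.566, -0.129, 0.037], [0.575, -0.117, 0.066], [0.61, -0.108, 0.086]]
cap tool 3576 [[-0.0086, -0.0194, -0.0887], [0.0041, -0.0012, -0.0868], [0.0198, 0.0197, -0.0685]]
tgt tcp [0.63618554 0.00230028 0.1473028 ] shift tool [-0.14844815  0.2022234   0.07239881] rotvec deg [-30.05196142  -0.58028748   2.37817482]
```

{"name": "play_rows", "arguments": {
  "commands": [
    [[-0.015,0.02,-0.01],[-3,0,0.2]],
    [[-0.035,0.047,-0.01],[-7,-0.1,0.5]],
    [[-0.055,0.075,-0.01],[-12,-0.2,0.9]],
    [[-0.075,0.102,-0.01],[-17,-0.3,1.3]],
    [[-0.095,0.13,-0.01],[-22,-0.4,1.7]],
    [[-0.115,0.157,-0.01],[-26,-0.5,2.1]],
    [[-0.135,0.184,0],[-30,-0.6,2.4]],
    [[-0.148,0.202,0.02],[-30,-0.6,2.4]],
    [[-0.148,0.202,0.045],[-30,-0.6,2.4]],
    [[-0.148,0.202,0.06],[-30,-0.6,2.4]]
  ]
}}

```text
time_s: 14.72
tcp_pos: [0.6357, 0.0023, 0.1587]
orientation: [2.62, 0.001, 1.264]
ft_force: [-0.8, 0.3, -1.3]
gripper_width: 0.043
gripper_force: 20.0
```

{"name": "play_rows", "arguments": {
  "commands": [
    [[0,0,0],[0,0,0]],
    [[0,0,0],[0,0,0]],
    [[0,0,0],[0,0,0]]
  ]
}}

```text
time_s: 15.1
tcp_pos: [0.6371, 0.0032, 0.1616]
orientation: [2.617, -0.002, 1.265]
ft_force: [-0.5, -0.2, -1.4]
gripper_width: 0.0437
gripper_force: 20.0
```

```bash
cat > m.py <<'E'
from h import *
s=env.sense(); print(s["tcp_pos"],s["orientation"],s["gripper_width"],s["gripper_force"],s["ft_force"])
psi=np.radians(-17.5); n=np.array([-np.cos(psi)*.5,-np.sin(psi)*.5,.866]); W=np.array([.6771,-.0106,.073])
xs=np.array([np.cos(psi)*.866,np.sin(psi)*.866,.5]); ys=np.cross(n,xs); M=np.stack([xs,ys,n])
T=R.from_euler("xyz",s["orientation"]).as_matrix(); b=s["tcp_pos"]+T@[0,0,.016]
print("bottom in window",(M@(b-W)).round(4),"angle",np.arccos(-T[:,2]@n),"tool shift to target",(T.T@(W+.07*n-b)).round(4))
# observed jar
for nm in("side","top"):
    c=capture(nm)
    for x in models.silhouettes("jar_red",c)[:1]:
        p=pts(c,x["mask"]); p=p[p[:,2]>.09]; l=(p-W)@M.T; print(nm,x["score"],len(p),"window frame extents",np.percentile(l,[2,50,98],axis=0).round(3).tolist())
    hsv=cv2.cvtColor(c["image"],cv2.COLOR_RGB2HSV); mk=cv2.inRange(hsv,(45,90,50),(80,255,255))
    k,l,st,ce=cv2.connectedComponentsWithStats(mk)
    for i in range(1,k):
        if st[i,4]>12: 
            p=ray(c,*ce[i],.073)
            if np.linalg.norm(p-W)<.03: print("green",st[i,2:],p.round(4))
    save(c,nm+"_fin")
E
python3 m.py; python3 -c "
import cv2,numpy as np
a=cv2.imread('pics/side_fin.png')[90:250,140:320];b=cv2.imread('pics/top_fin.png')[80:240,200:380]
cv2.imwrite('pics/fin.png',np.hstack([cv2.resize(a,(400,355)),cv2.resize(b,(400,355))]))"
```

```text
[0.63708723 0.00318167 0.16155327] [ 2.61729802e+00 -1.70257864e-03  1.26489937e+00] 0.043700635892159334 19.99568776023807 [-0.45804936 -0.23279717 -1.37397824]
bottom in window [0.0077 0.0011 0.0818] angle 0.0067830733433732054 tool shift to target [-0.0012 -0.0077  0.0118]
side 0.73 211 window frame extents [[-0.016, 0.001, 0.086], [0.001, 0.015, 0.132], [0.023, 0.022, 0.185]]
green [ 8  6 36] [ 0.6808 -0.0135  0.073 ]
```

View pics/fin.png

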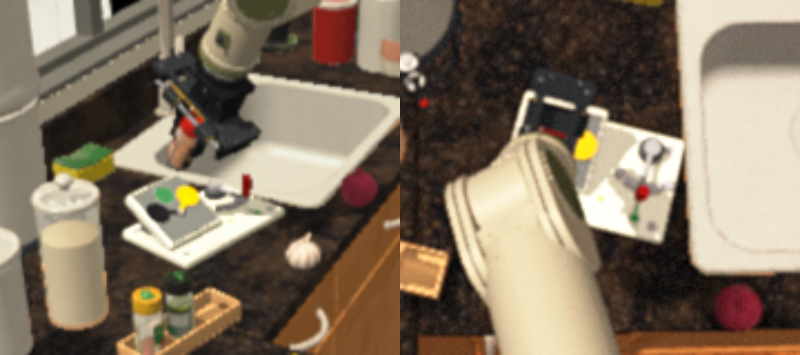

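The side view shows the jar tilted above the window, its underside facing the glass and about 8 mm too far up-slope and 12 mm too far out. One small correction is left.

{"name": "play_rows", "arguments": {
  "commands": [
    [[-0.001,-0.004,0.006],[0,0,0]],
    [[-0.001,-0.006,0.012],[0,0,0]],
    [[-0.001,-0.006,0.012],[0,0,0]],
    [[-0.001,-0.006,0.012],[0,0,0]],
    [[-0.001,-0.006,0.012],[0,0,0]]
  ]
}}

```text
time_s: 15.92
tcp_pos: [0.6373, 0.0019, 0.1476]
orientation: [2.618, -0.001, 1.265]
ft_force: [0.3, 0.2, -2.5]
gripper_width: 0.0431
gripper_force: 20.0
```

```bash
python3 m.py
```

```text
[0.63732083 0.00185386 0.14761698] [ 2.61772211e+00 -9.70350515e-04  1.26481913e+00] 0.04313838837076473 19.995594094434637 [ 0.33206196  0.16933646 -2.45391897]
bottom in window [ 0.0012 -0.0001  0.0695] angle 0.0066626140769819615 tool shift to target [ 0.0001 -0.0012 -0.0005]
side 0.79 211 window frame extents [[-0.021, -0.0, 0.071], [-0.004, 0.014, 0.122], [0.018, 0.021, 0.175]]
green [ 8  6 36] [ 0.6808 -0.0135  0.073 ]
```

Centred on the window, 70 mm out, aligned and still.

```bash
python3 -c "
from h import *
print(workorder.sign_off())"
```

```text
the job is handed in; nothing more can be done
None
```

The job is handed in with the lever in the green notch (about 0.02 rad off) and the red-capped jar held still about 70 mm out from the window, within about 2 mm of its centre and aligned by my own measurements; no pass/fail result came back.

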